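Hang up the setting gauge, seat the embossing platen on its pin and hold it pressed

TASK

Make the small embossing jig ready and press it: lift the brass setting gauge off the jig and hang it by its eye on the peg of the stand. Then take the platen by its wooden grip bar, keep it level and roughly square to the jig (either way round), rest its flat underside lightly on the jig's locating pin with the bore about a thumb's width off, and slide it along the pin tip until it drops over the pin onto the bed. Finally press it down until the sprung bed is fully down, and finish like that, still gripping the bar and holding the platen pressed; leave the ink tin, the loupe and the dark tape roll where they are.

Things in the scene. Friction and masses are not known exactly. Their poses are not given: they have to be found in the camera images.
- jig: embossing jig, fixed to the table: green base plate 160 (x) x 136 (y) x 12 mm, origin at the centre of its underside on the table, z up. Above it on four guide posts is the sprung bed, 132 x 112 mm, with a black rubber face 40 mm above the table; a steel locating pin stands up through the bed's centre (on the jig's z axis)
- pin_tip (a point): top of the locating pin, on the jig's z axis, 46 mm above the table: steel, 12 mm diameter, its top 3 mm tapering to a 6 mm flat. It stands 6 mm proud of the bed face while the bed is up, and does not move with the bed
- bed (a joint): travel of the sprung bed in m: 0 = up (face 40 mm above the table), 0.006 = fully down on its stop. The springs are preloaded: the bed starts to yield at about 7 N and is fully down at about 16 N in total, of which the platen's own weight gives about 3.5 N
- platen: embossing platen, loose, about 0.35 kg, lying on the table: flat blue plate 110 (x) x 90 (y) x 19 mm with a wooden grip bar on top. Origin at the centre of its underside, where a blind round bore of 15 mm diameter, 14 mm deep, opens downward; z up out of the bar. Seated on the bed its origin is 40 mm above the table, 34 mm with the bed fully down; resting on the pin tip, 46 mm
- platen_grip (a point): where to grip the platen: the wooden bar, 70 mm long along the platen's x, 24 mm wide along its y, rising from 19 to 57 mm above the underside; this point is on its centre line 42 mm above the underside
- gauge: brass setting gauge, loose, about 80 g: strip 110 x 36 x 5 mm. Origin at the underside, at the centre of its eye; the strip runs from x = -20 to x = +90 mm, z up. It starts flat on the bed with the locating pin standing in its eye
- gauge_eye (a point): centre of the gauge's eye, 2.5 mm above the underside; a round through hole of 20 mm diameter
- gauge_grip (a point): where to grip the gauge: black block on the strip, 26 mm long along x, 14 mm wide along y, rising from 5 to 39 mm above the underside; this point is in its middle, 46 mm from the eye along +x and 28 mm above the underside
- peg_stand: stand fixed to the table: round dark foot 84 mm diameter, red post of 16 mm diameter, a dark collar of 32 mm diameter whose top is 92 mm above the table, and a steel peg above that. Origin at the centre of the foot's underside, z up
- peg_tip (a point): top of the peg, 125 mm above the table and 33 mm above the collar; the vertical peg has 10 mm diameter, its last 6 mm tapering to 4 mm. A gauge let go with the peg through its eye rests on the collar and droops; that counts as hung
- ink_tin: bystander: ink tin with press lid, 78 mm diameter, 53 mm tall, origin under its centre
- loupe: bystander: black stand loupe, 39 mm diameter, 40 mm tall, origin under its centre
- tape_b: bystander: dark roll of tape lying flat, 54 mm diameter, 18 mm tall, origin under its centre
- locating_pin: the locating pin itself (see pin_tip); its origin is the jig's origin
Things that resemble listed ones, but are neither listed nor needed, are in the scene too. Of the things shaped like the gauge, the brass one is meant. What is shaped like the peg_stand but green is not meant.

How it is judged:
By the outcome, as a careful person would: the job done as asked, in the order asked, and still so for the second after the job is handed in, while the arm keeps its last pose, push and grip.
It also fails if it takes over 54 s, if anything falls off the work surface, if the arm or the gripper's body presses on something with over 40 N, if the wrist force passes 120 N, or if a joint passes its speed limit or range.

ROBOT

A 7-joint arm with a two-finger parallel gripper is mounted at the origin on the work surface; the furniture and walls round the work are solid. World frame = base frame: x ahead of the robot, y to its left, z up, the work surface at z = 0. Lengths are in m, angles in rad, forces in N, time in s.
With the tool pointing down it reaches from about 0.425 to 0.925 m from the base axis. Payload 6.8 kg.
Tool frame: the origin (TCP) lies on the mounting face of the last link; the fingertips stand 173 mm ahead of it and the grasp point (between the pads) lies 155 mm ahead of it; z points along the fingers, y is the line along which they close (so a half turn about z gives the same grasp; the last joint's range is limited). The gripper opens to 85 mm and grips with 20 to 120 N. Pads are 22 mm wide; open, the fingers measure 114 mm over their backs; the gripper's body (76 mm by 85 mm) begins 54 mm behind the grasp point. The pads swing forward as they close: fully open they stand 13 mm farther back than shut.
Start: joints at [-1.228, 0.477, 0.022, 1.555, -0.011, 1.109, -0.083], TCP at [0.294, 0.608, 0.405] pointing down, gripper open.
Joint ranges: [-2.96, 2.96], [-0.34, 2.1], [-1.41, 1.46], [0.24, 2.44], [-1.37, 4.51], [0.17, 1.92], [-2.96, 2.96]. Speed limits (rad/s): [2.39, 2.39, 3.14, 3.14, 3.14, 3.14, 3.14].

INTERFACE

Orientations are given as a unit quaternion [w, x, y, z].
In Python, from station import bot gives the robot as it stands. The module is installed in compiled form; this text tells all that it offers.
- The arm moves only by the shell command python3 -m pendant 'ROWS' [FORCE]. ROWS is JSON, a list of rows, each a list of 5 numbers: the finger opening in m, from 0 to 0.0854, then the shift along the tool's x, y, z in m, then the turn about the tool's z in degrees. In form: [[jaw, x, y, z, yaw], ...]. A call has 1 to 12 rows; each row shifts and turns the commanded pose from where the row before left it, along the tool's axes as they then stand; what a row does not reach is not made up. A row lasts 1/12 s, in which the tool goes at most 41.7 mm and 7.16 degrees, less where a joint would pass 70% of its speed; a pose out of reach is approached as far as the arm can. A call with a gripper value outside its range is refused whole. The fingers move at their own pace and stop on an object; FORCE is the grip in N (left out, the last holds). Time passes only in rows, so rows that do not move let the fingers close. It gives the time, the measured TCP pose, the force, the opening and the grip force at its end, in the units of the state.
- bot.get_obs(): the state, without advancing time (a new reading comes with each control period).
- bot.read_camera(name): name is "side" or "top" or "wrist"; returns (picture, depth): 420x560x3 uint8, blue, green, red; 420x560 float32, m along the optical axis (not along the pixel's ray), 0 where there is no reading.
- bot.camera_model(name): a dict with "intrinsics" (3x3 intrinsics, pixels), "R" (3x3) and "t" (3): a world point X has camera coordinates R X + t. Camera axes: x right, y down, z forward; pixel columns grow to the right and rows downward; lengths in m; the calibration is good to about 2 mm. A picture is of the moment at which its call begins: read the wrist's pose just before it. camera_model takes no time and is no camera call; for the wrist camera it gives the pose at the moment of the call.
- bot.hand_in(): hands the job in; it is judged then, once.
Trained networks look in the newest picture that a camera, given by its name, has taken for a name from the list of things; names that differ only in an ending like _2 or _b are one class to them, and where a whole thing is asked for, a point or a joint stands for the part that bears it (a point fixed in the world has none). Each returns a list of dicts, best first, with "score" (0 to 1); they miss things now and then, are a little off and sometimes report something else, mostly with a low value. They report only what shows in the picture. A call takes as long as a camera call. They do not tell look-alikes from the thing itself.
- bot.boxes_of(name, camera): "at" ([column, row] in pixels, amid what is visible of it).
- bot.trace(name, camera): "mask" (420x560 bool, what is visible of it) and "at" ([column, row] in pixels, amid what is visible of it).
- bot.pinpoint(name, camera): "at" ([column, row] in pixels: a listed point, or the origin of a listed thing).
The state is a dict: "t": time; "q": joint angles; "joint_vel": joint speeds; "joint_torque": joint torques, N m; "eef_pos": TCP position; "tool_rot": TCP orientation; "contact_force": force on the tool from outside, world axes, zero at the start; "torque": the same for the moment, N m; "gripper_width": opening from 0.0 (shut) to 1.0 (fully open); "grasp_force": force on a finger pad.
Only numpy, scipy, OpenCV 4.12 (cv2) and the standard library are available. Lean on these libraries where they do the work, as an engineer would, in place of code of your own. Each camera call takes 0.05 s, during which the arm holds its last target. There are 200 camera calls.

## Working session

There is one attempt and no reset: what is moved stays moved. The work goes in short steps, Python scripts to look and compute and a shell command to move; the robot and the scene stay as the last step left them, time stands still between calls to the robot, and variables do not carry over. Pictures are saved under pics/ and viewed, at most 10 in all, crops included, and the job is handed in when it is done.

```bash
mkdir -p pics
cat > h.py <<'E'
import numpy as np, cv2
from station import bot
def px2w(cam,u,v,z=None,d=None,m=None):
    m=m or bot.camera_model(cam);K,R,t=map(np.array,(m["intrinsics"],m["R"],m["t"]))
    r=np.linalg.inv(K)@np.array([u,v,1.]);c=-R.T@t;w=R.T@r
    if d is None:d=(z-c[2])/w[2]
    return c+w*d
def w2px(cam,X):
    m=bot.camera_model(cam);K,R,t=map(np.array,(m["intrinsics"],m["R"],m["t"]))
    p=K@(R@np.array(X)+t);return p[:2]/p[2]
E
python3 - <<'E'
from h import *
ims=[]
for c in("top","side"):
    p,d=bot.read_camera(c);np.save(f"{c}_d.npy",d);cv2.imwrite(f"{c}.png",p)
    cv2.imwrite(f"pics/{c}0.png",p)
    for n,z in (("pin_tip",.046),("platen",0),("platen_grip",.042),("gauge_eye",.0425),("gauge_grip",.068),("peg_tip",.125)):
        for r in bot.pinpoint(n,c)[:3]:
            print(c,n,round(r["score"],2),np.round(r["at"]),np.round(px2w(c,*r["at"],z=z),3))
o=bot.get_obs();print(o)
E
```

```text
top pin_tip 0.62 [196. 171.] [0.647 0.248 0.046]
top platen 0.56 [201. 235.] [0.496 0.237 0.   ]
top platen_grip 0.63 [198. 233.] [0.495 0.236 0.042]
top gauge_eye 0.73 [284. 228.] [0.51  0.029 0.042]
top gauge_eye 0.68 [408. 252.] [ 0.456 -0.266  0.042]
top gauge_eye 0.62 [262. 317.] [0.3   0.075 0.042]
top gauge_grip 0.96 [296. 208.] [0.555 0.001 0.068]
top peg_tip 0.97 [379. 305.] [ 0.333 -0.181  0.125]
top peg_tip 0.87 [408. 252.] [ 0.451 -0.248  0.125]
side platen 0.66 [255. 194.] [0.494 0.236 0.   ]
side platen_grip 0.75 [255. 182.] [0.496 0.236 0.042]
side gauge_eye 0.86 [195. 245.] [0.293 0.036 0.042]
side gauge_eye 0.79 [279. 227.] [0.504 0.036 0.042]
side gauge_eye 0.72 [304. 180.] [0.631 0.204 0.042]
side gauge_grip 0.78 [206. 226.] [0.328 0.066 0.068]
side gauge_grip 0.75 [298. 222.] [0.547 0.013 0.068]
side gauge_grip 0.3 [280. 240.] [ 0.485 -0.034  0.068]
side peg_tip 0.85 [233. 286.] [ 0.342 -0.187  0.125]
side peg_tip 0.73 [296. 299.] [ 0.45  -0.254  0.125]
side peg_tip 0.63 [304. 179.] [0.594 0.104 0.125]
{'t': 0.7, 'q': array([-1.22808641,  0.47698461,  0.02239626,  1.55542165, -0.01151148,
        1.10932802, -0.08312258]), 'joint_vel': array([-0.00044799, -0.00063538, -0.00138615,  0.00153674, -0.0002317 ,
        0.00037391, -0.00140802]), 'joint_torque': array([ 8.65960078e-05, -5.96172094e+01,  1.60588190e+00, -2.81492829e+01,
        1.23614527e-02,  1.57289349e-03, -1.72358980e-07]), 'eef_pos': array([0.29408769, 0.60756553, 0.404709  ]), 'tool_rot': array([-1.36763076e-05,  2.23523365e-01,  9.74698571e-01, -4.63132138e-06]), 'contact_force': array([-0.33107685, -0.10064997, -0.1715362 ]), 'torque': array([-0.00436627,  0.03712797, -0.00879425]), 'grasp_force': 0.0, 'gripper_width': 0.9991044986568282}
```

View pics/top0.png

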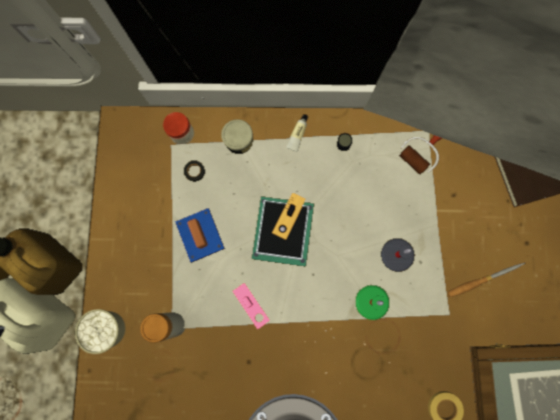

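View pics/side0.png

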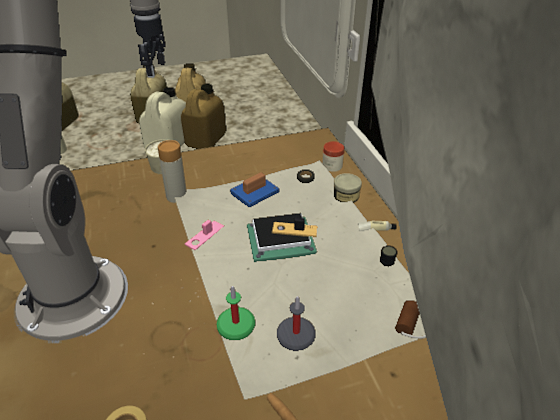

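Run:
```python
from h import *
from scipy.optimize import least_squares
p=cv2.imread("top.png");s=cv2.imread("side.png")
a=cv2.resize(p[180:335,165:430],None,fx=3,fy=3,interpolation=2)[:,:795]
cv2.imwrite("pics/crop.png",a)
def tri(a,b):
    f=lambda X:np.r_[w2px("top",X)-a,w2px("side",X)-b]
    r=least_squares(f,[.5,0,.05]);return r.x.round(4),r.fun.round(1)
print("eye",tri([284,228],[279,227]));print("grip",tri([296,208],[298,222]))
print("peg",tri([408,252],[296,299]))
h=cv2.cvtColor(p,40)
def comp(m,c,z,n):
    k,l,st,ce=cv2.connectedComponentsWithStats(m.astype(np.uint8))
    i=min([i for i in range(1,k) if st[i,4]>30],key=lambda i:np.hypot(*(ce[i]-c)))
    ys,xs=np.nonzero(l==i);w=np.array([px2w("top",x,y,z=z)[:2] for x,y in zip(xs,ys)],np.float32)
    print(n,st[i],cv2.minAreaRect(w*1000))
H,S,V=[h[...,i].astype(int) for i in range(3)]
comp((H>100)&(H<130)&(S>120),(201,235),.019,"plate")
b=((H<15)|(H>170))&(S>90);b[:205]=0;b[260:]=0;b[:,:180]=0;b[:,215:]=0
comp(b,(198,233),.057,"bar")
comp((H>60)&(H<95)&(S>70),(283,231),.012,"jig")
comp((H>14)&(H<30)&(S>130)&(V>140),(288,215),.045,"gauge")
bl=(V<45);bl[:195]=0;bl[270:]=0;bl[:,:250]=0;bl[:,318:]=0
comp(bl,(283,231),.04,"bed")
```

```text
eye (array([0.5061, 0.029 , 0.05  ]), array([-0.2,  1.2,  1.2, -0.2]))
grip (array([0.548 , 0.0015, 0.0798]), array([-0.4,  1.9,  2. , -0.4]))
peg (array([ 0.4514, -0.2484,  0.1175]), array([ 0.1, -0.4, -0.3,  0.1]))
plate [ 176  209   47   53 1109] ((493.36578369140625, 237.3172607421875), (106.8612060546875, 86.40799713134766), 23.74953842163086)
bar [188 219  19  29 284] ((492.2703552246094, 235.6083221435547), (69.73530578613281, 23.790695190429688), 23.710657119750977)
jig [252 209  61  57 437] ((500.9036560058594, 32.91581344604492), (131.63658142089844, 141.1604461669922), 82.9365234375)
gauge [273 194  32  45 548] ((539.9669189453125, 17.935379028320312), (36.62593078613281, 109.10365295410156), 64.86445617675781)Traceback (most recent call last):
  File "<stdin>", line 24, in <module>
  File "<stdin>", line 15, in comp
  File "h.py", line 4, in px2w
    m=m or bot.camera_model(cam);K,R,t=map(np.array,(m["intrinsics"],m["R"],m["t"]))
           ~~~~~~~~~~~~~~~~^^^^^
ValueError: time passes only in moves, steps and waits
```

View pics/crop.png

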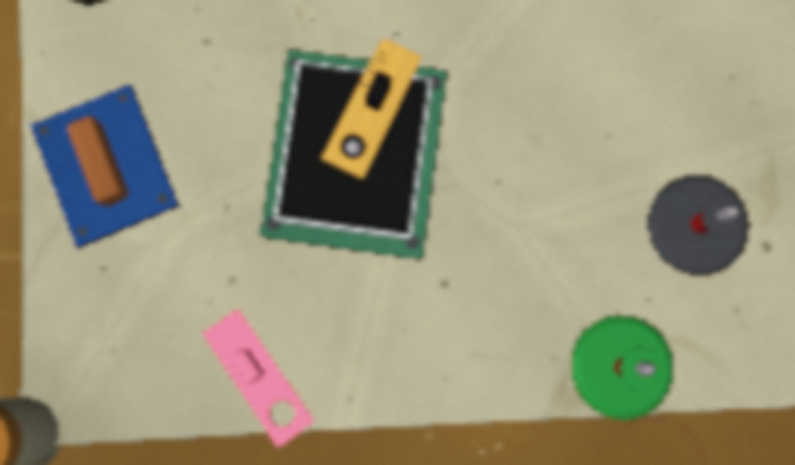

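The crop confirms two targets. The brass gauge lies on the black bed at top (289,217), with the pin in its eye at (283,229); the pink strip at (251,306) is the look-alike. The dark-foot stand is at (398,255), and the green one at (372,302) is not meant. The tool is already aligned with the gauge.

```bash
python3 -m pendant '[[0.0854,-0.0306,-0.0265,0,0],[0.0854,-0.0306,-0.0265,0,0],[0.0854,-0.0306,-0.0265,0,0],[0.0854,-0.0306,-0.0265,0,0],[0.0854,-0.0306,-0.0265,0,0],[0.0854,-0.0306,-0.0265,0,0],[0.0854,-0.0306,-0.0265,0,0],[0.0854,-0.0306,-0.0265,0,0]]'
python3 -m pendant '[[0.0854,-0.0306,-0.0265,0,0],[0.0854,-0.0306,-0.0265,0,0],[0.0854,-0.0306,-0.0265,0,0],[0.0854,-0.0306,-0.0265,0,0],[0.0854,-0.0306,-0.0265,0,0],[0.0854,-0.0306,-0.0265,0,0],[0.0854,-0.0306,-0.0265,0,0],[0.0854,-0.0306,-0.0265,0,0],[0.05,0,0,0.03,0],[0.05,0,0,0.03,0],[0.05,0,0,0,0]]'
```

```text
t: 1.37
eef_pos: [0.4225, 0.3082, 0.4051]
tool_rot: [0.0, 0.223, 0.975, 0.0]
contact_force: [1.3, -0.7, -0.4]
gripper_width: 0.999
grasp_force: 0.0
t: 2.28
eef_pos: [0.5482, 0.0119, 0.3401]
tool_rot: [-0.004, 0.224, 0.975, -0.002]
contact_force: [-1.0, 0.9, -1.4]
gripper_width: 0.607
grasp_force: 0.0
```

```bash
cat >> h.py <<'E'
def tool():
    from scipy.spatial.transform import Rotation as Ro
    o=bot.get_obs();q=o["tool_rot"];R=Ro.from_quat([q[1],q[2],q[3],q[0]]).as_matrix()
    return o,np.array(o["eef_pos"]),R
E
python3 - <<'E'
from h import *
o,P,R=tool();m=bot.camera_model("wrist")
p,d=bot.read_camera("wrist");cv2.imwrite("pics/w1.png",p);np.save("w1.npy",d)
print(o["t"],P,R[:,0],R[:,1])
for n,z in (("pin_tip",.046),("gauge_eye",.0425),("gauge_grip",.068)):
    for r in bot.pinpoint(n,"wrist")[:2]:
        u,v=r["at"];X=px2w("wrist",u,v,z=z,m=m);print(n,round(r["score"],2),u,v,X.round(4),"tool",(R.T@(X-P)).round(4),"depth",px2w("wrist",u,v,d=d[int(v),int(u)],m=m).round(4))
E
```

```text
2.2833 [0.54815702 0.01191076 0.34012328] [-0.89945018  0.43697066  0.00678358] [ 0.43694597  0.89947467 -0.00485174]
pin_tip 0.54 286.3 153.4 [0.5077 0.0332 0.046 ] tool [0.0437 0.0029 0.2944] depth [0.5079 0.0331 0.0446]
gauge_eye 0.58 283.8 151.3 [0.5055 0.0318 0.0425] tool [0.045  0.0007 0.2979] depth [0.5051 0.032  0.0455]
gauge_grip 0.86 283.7 213.9 [0.5502 0.0101 0.068 ] tool [-0.0045  0.0005  0.2721] depth [0.5468 0.0117 0.0787]
```

View pics/w1.png

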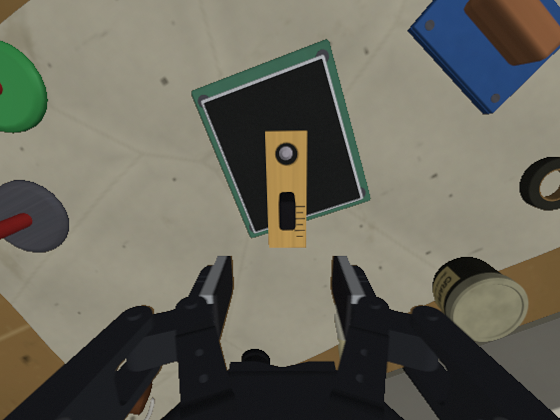

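The wrist view shows the gauge's black block at (287,211), aligned with the jaws, and the pin in the eye at (286,153). I'll descend and grip.

```bash
python3 -m pendant '[[0.04,-0.002,0.001,0.03,0],[0.035,-0.002,0.001,0.03,0],[0.035,0,0,0.03,0],[0.035,0,0,0.018,0],[0.035,0,0,0.006,0],[0.0,0,0,0,0],[0.0,0,0,0,0],[0.0,0,0,0,0],[0.0,0,0,0,0],[0,0,0,0,0]]' 40; python3 -m pendant '[[0,0,0,0,0],[0,0,0,0,0]]'
```

```text
t: 3.32
eef_pos: [0.5552, 0.0128, 0.2322]
tool_rot: [0.001, 0.223, 0.975, 0.001]
contact_force: [-0.7, -0.2, 5.5]
gripper_width: 0.155
grasp_force: 42.1
t: 3.48
eef_pos: [0.5553, 0.0128, 0.232]
tool_rot: [0.001, 0.224, 0.975, 0.001]
contact_force: [-0.3, -0.0, 7.1]
gripper_width: 0.151
grasp_force: 42.2
```

```bash
python3 -m pendant '[[0,0,0,-0.01,0],[0,0,0,-0.03,0],[0,0,0,-0.04,0],[0,0,0,-0.04,0],[0,0,0,-0.01,0],[0,0,0,0,0]]' ; python3 -m pendant '[[0,-0.0089,-0.0348,0,0],[0,-0.0089,-0.0348,0,0],[0,-0.0089,-0.0348,0,0],[0,-0.0089,-0.0348,0,0],[0,-0.0089,-0.0348,0,0],[0,-0.0089,-0.0348,0,0],[0,-0.0089,-0.0348,0,0],[0,-0.0089,-0.0348,0,0],[0,0,0,0,0],[0,0,0,0,0],[0,0,0,0,0]]'
python3 - <<'E'
from h import *
o,P,R=tool();m=bot.camera_model("wrist")
p,d=bot.read_camera("wrist");cv2.imwrite("pics/w2.png",p);np.save("w2.npy",d)
print(o["t"],P,R[:,0],R[:,1])
for n,z in (("gauge_eye",P[2]-.19),("peg_tip",.125)):
    for r in bot.pinpoint(n,"wrist")[:3]:
        u,v=r["at"];X=px2w("wrist",u,v,z=z,m=m);print(n,round(r["score"],2),u,v,X.round(4),"tool",(R.T@(X-P)).round(4),"depth",px2w("wrist",u,v,d=d[int(v),int(u)],m=m).round(4))
E
```

```text
t: 3.98
eef_pos: [0.5556, 0.0124, 0.3651]
tool_rot: [0.004, 0.224, 0.975, 0.002]
contact_force: [0.1, 0.6, -1.1]
gripper_width: 0.149
grasp_force: 41.4
t: 4.9
eef_pos: [0.497, -0.2683, 0.3596]
tool_rot: [-0.001, 0.224, 0.975, 0.0]
contact_force: [0.4, 1.7, -1.2]
gripper_width: 0.155
grasp_force: 41.3
4.9 [ 0.4969769  -0.26834059  0.35961175] [-0.89999406  0.43589633  0.00225162] [4.35898037e-01 8.99996004e-01 3.05555697e-04]
gauge_eye 0.77 280.1 167.8 [ 0.4497 -0.2475  0.1696] tool [ 0.0512 -0.0019  0.1901] depth [ 0.4584 -0.2521  0.1185]
peg_tip 0.8 281.1 160.9 [ 0.4533 -0.2488  0.125 ] tool [ 0.0473 -0.0015  0.2347] depth [ 0.4535 -0.2489  0.1233]
```

View pics/w2.png

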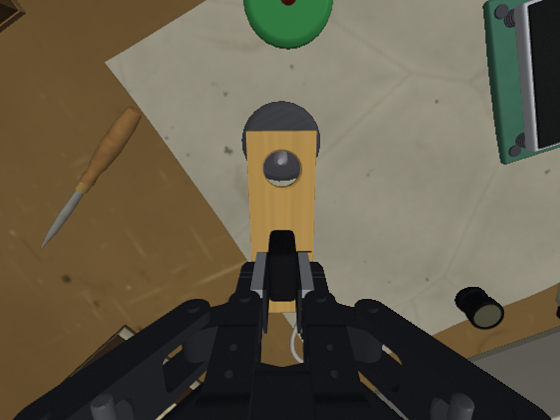

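The gauge is held: its eye is at (282,168) and the peg tip shows through it at (282,160). I'll measure the offset between them.

```bash
cat > eye.py <<'E'
from h import *
import sys
o,P,R=tool();m=bot.camera_model("wrist")
p,d=bot.read_camera("wrist")
h=cv2.cvtColor(p,40);b=((h[...,0]>12)&(h[...,0]<28)&(h[...,1]>100)).astype(np.uint8)
b[:, :240]=0;b[:,325:]=0;b[:125]=0;b[235:]=0
ys,xs=np.nonzero(b);Z=np.array([px2w("wrist",x,y,d=d[y,x],m=m)for x,y in list(zip(xs,ys))[::17]])
z=np.median(Z[:,2]);A=np.linalg.lstsq(np.c_[Z[:,:2],np.ones(len(Z))],Z[:,2],rcond=None)[0]
c,hi=cv2.findContours(b,cv2.RETR_CCOMP,2)
i=max([i for i in range(len(c)) if hi[0][i][3]>=0],key=lambda i:cv2.contourArea(c[i]))
E=cv2.fitEllipse(cv2.convexHull(c[i]));X=px2w("wrist",*E[0],z=z,m=m)
print("t",o["t"],"P",P.round(4),"strip z",z.round(4),"slope",A[:2].round(3),"ellipse",E,"eye",X.round(4),"tool",(R.T@(X-P)).round(4))
E
python3 eye.py
```

```text
t 5.05 P [ 0.4978 -0.2673  0.3602] strip z 0.1723 slope [-0.05  -0.205] ellipse ((281.2150573730469, 168.07005310058594), (37.37590789794922, 38.31605529785156), 105.49957275390625) eye [ 0.4506 -0.246   0.1723] tool [ 0.0515 -0.0013  0.1879]
```

```bash
python3 -m pendant '[[0,-0.0032,-0.0014,0,0],[0,0,0,0.02,0],[0,0,0,0.015,0],[0,0,0,0.012,0],[0,0,0,0.012,0],[0,0,0,0,0],[0,0,0,0,0]]'; python3 eye.py
```

```text
t: 5.68
eef_pos: [0.4996, -0.2715, 0.3012]
tool_rot: [-0.001, 0.223, 0.975, 0.0]
contact_force: [0.1, 0.1, -1.2]
gripper_width: 0.153
grasp_force: 41.3
t 5.6833 P [ 0.4996 -0.2715  0.3012] strip z 0.1134 slope [-0.11  -0.062] ellipse ((281.1813659667969, 168.0147705078125), (37.20446014404297, 38.285682678222656), 101.74134063720703) eye [ 0.4524 -0.2502  0.1134] tool [ 0.0515 -0.0014  0.1879]
```

```bash
python3 -m pendant '[[0,0,0,0.008,0],[0,0,0,0.005,0],[0,0,0,0,0],[0,0,0,0,0]]'; python3 -m pendant '[[0.05,0,0,0,0],[0.05,0,0,0,0],[0.05,0,0,0,0],[0.05,0,0,0,0],[0.05,0,0,-0.02,0],[0.05,0,0,-0.03,0],[0.05,0,0,-0.04,0],[0.05,0,0,-0.04,0],[0.05,0,0,0,0]]'
python3 - <<'E'
from h import *
p,_=bot.read_camera("wrist");q,_=bot.read_camera("side")
cv2.imwrite("pics/w3.png",np.hstack([p[:,100:480],q[180:400,200:400].repeat(2,0).repeat(2,1)[:420]])[:,:790])
E
```

```text
t: 6.07
eef_pos: [0.4994, -0.2715, 0.2885]
tool_rot: [-0.0, 0.224, 0.975, 0.0]
contact_force: [0.2, 0.1, -0.8]
gripper_width: 0.153
grasp_force: 41.3
t: 6.82
eef_pos: [0.5011, -0.2733, 0.4267]
tool_rot: [0.006, 0.224, 0.975, -0.001]
contact_force: [1.7, -1.1, -0.5]
gripper_width: 0.584
grasp_force: 0.0
```

View pics/w3.png

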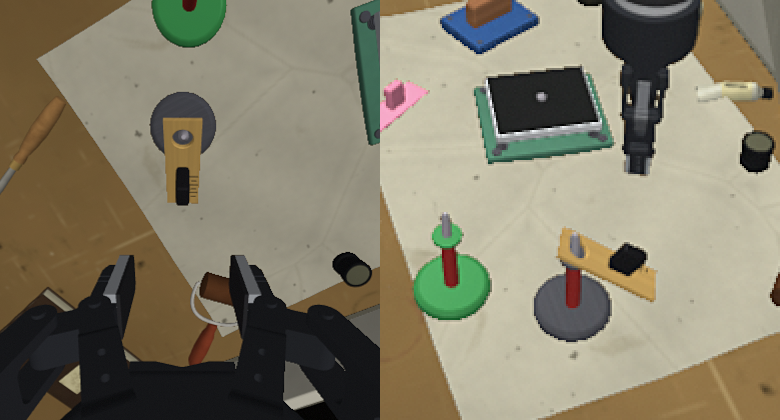

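Gauge is hung: in the wrist crop the peg is through the eye at (183,137), and in the side crop the drooping strip sits on the red post's collar at (575,250). Next is the platen; bar direction is about 23.7° in world.

```bash
python3 -m pendant '[[0.06,0.0176,0.035,0,0],[0.06,0.0176,0.035,0,0],[0.06,0.0176,0.035,0,0],[0.06,0.0176,0.035,0,0],[0.06,0.0176,0.035,0,0],[0.06,0.0176,0.035,0,0],[0.06,0.0176,0.035,0,0],[0.06,0.0176,0.035,0,0],[0.06,0.0176,0.035,0,0],[0.06,0.0176,0.035,0,0],[0.06,0.0176,0.035,0,0],[0.06,0.0176,0.035,0,0]]'; python3 -m pendant '[[0.06,0.0176,0.035,0,0],[0.06,0,0,0.01,-7.1],[0.06,0,0,0.01,-7.1],[0.06,0,0,0.01,-7.1],[0.06,0,0,0.01,-7.1],[0.06,0,0,0.02,-7.1],[0.06,0,0,0.02,-7.1],[0.06,0,0,0.01,-7.0],[0.06,0,0,0,0],[0.06,0,0,0,0]]'
python3 - <<'E'
from h import *
o,P,R=tool();m=bot.camera_model("wrist")
p,d=bot.read_camera("wrist");cv2.imwrite("pics/w4.png",p);np.save("w4.npy",d)
print(o["t"],P,R[:,0],R[:,1])
for n,z in (("platen_grip",.042),("platen",0)):
    for r in bot.pinpoint(n,"wrist")[:2]:
        u,v=r["at"];X=px2w("wrist",u,v,z=z,m=m);print(n,round(r["score"],2),u,v,X.round(4),"tool",(R.T@(X-P)).round(4))
h=cv2.cvtColor(p,40);H,S=h[...,0].astype(int),h[...,1]
def rect(b,z,n):
    k,l,st,ce=cv2.connectedComponentsWithStats(b.astype(np.uint8));i=1+np.argmax(st[1:,4])
    w=np.array([px2w("wrist",x,y,z=z,m=m)[:2]*1000 for y,x in np.argwhere(l==i)[::5]],np.float32)
    r=cv2.minAreaRect(w);print(n,st[i],r,"tool",(R.T@(np.array([*r[0],0])/1000-P)).round(4)[:2])
rect((H>100)&(H<130)&(S>120),.019,"plate")
b=(d>0)&(np.abs(P[2]-d)<9);T=[];
b=((H<14)|(H>172))&(S>80);b[260:]=0;rect(b,.057,"bar")
E
```

```text
t: 7.92
eef_pos: [0.4915, 0.2002, 0.4171]
tool_rot: [-0.001, 0.223, 0.975, -0.001]
contact_force: [1.2, 0.2, 0.1]
gripper_width: 0.702
grasp_force: 0.0
t: 8.75
eef_pos: [0.4914, 0.2372, 0.3273]
tool_rot: [-0.002, -0.204, 0.979, -0.0]
contact_force: [-0.4, -0.2, 0.5]
gripper_width: 0.701
grasp_force: 0.0
8.75 [0.49138882 0.23722475 0.3272505 ] [-0.91667636 -0.39961628  0.00335842] [-3.99618765e-01  9.16681426e-01 -7.57796332e-05]
platen_grip 0.92 281.6 206.6 [0.4922 0.2369 0.042 ] tool [-0.0016 -0.0006  0.2852]
platen 0.62 282.4 193.8 [0.4918 0.2376 0.    ] tool [-1.700e-03  2.000e-04  3.272e-01]
plate [ 234  142   97  109 7431] ((491.8988342285156, 237.59054565429688), (108.69940948486328, 88.27616119384766), 23.56992530822754) tool [-0.0017  0.0002]
bar [ 269  167   28   82 2139] ((489.6363830566406, 236.4941864013672), (72.03216552734375, 22.50530242919922), 23.34638023376465) tool [0.0008 0.0001]
```

View pics/w4.png

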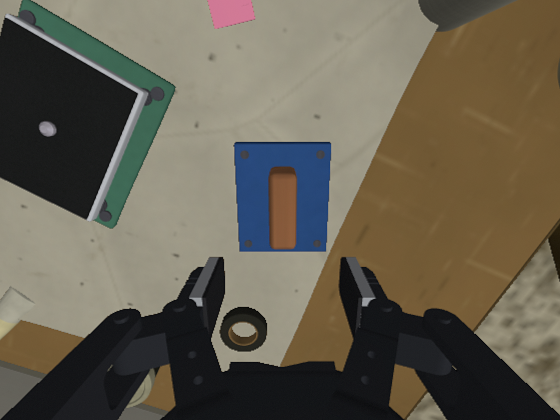

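The wrist view shows the bar at (283,207), between the jaws and parallel to them. I'll descend and grip.

```bash
python3 -m pendant '[[0.06,-0.001,0,0.035,0],[0.05,0,0,0.035,0],[0.045,0,0,0.035,0],[0.045,0,0,0.015,0],[0.045,0,0,0.007,0],[0.0,0,0,0,0],[0.0,0,0,0,0],[0.0,0,0,0,0],[0.0,0,0,0,0],[0,0,0,0,0]]' 90; python3 -m pendant '[[0,0,0,-0.01,0],[0,0,0,-0.02,0],[0,0,0,-0.03,0],[0,0,0,-0.03,0],[0,0,0,-0.01,0],[0,0,0,0,0],[0,0,0,0,0]]'
```

```text
t: 9.73
eef_pos: [0.4932, 0.2382, 0.2028]
tool_rot: [0.001, -0.206, 0.979, 0.0]
contact_force: [-0.6, -1.3, 2.5]
gripper_width: 0.263
grasp_force: 89.1
t: 10.32
eef_pos: [0.4926, 0.2379, 0.3019]
tool_rot: [0.0, -0.206, 0.979, 0.0]
contact_force: [-0.3, 0.1, -3.7]
gripper_width: 0.264
grasp_force: 88.6
```

Run:
```python
from h import *
o,P,R=tool();m=bot.camera_model("wrist")
p,d=bot.read_camera("wrist");print(P,R.round(3).tolist(),bot.get_obs()["contact_force"])
h=cv2.cvtColor(p,40);H,S=h[...,0].astype(int),h[...,1]
b=(H>100)&(H<130)&(S>120);k,l,st,ce=cv2.connectedComponentsWithStats(b.astype(np.uint8));i=1+np.argmax(st[1:,4])
pts=np.argwhere((l==i)&(d>0));X=np.array([px2w("wrist",x,y,d=d[y,x],m=m) for y,x in pts[::7]])
A=np.linalg.lstsq(np.c_[X[:,:2]-X[:,:2].mean(0),np.ones(len(X))],X[:,2],rcond=None)[0];print("plate top z,slopes",A)
w=np.array([px2w("wrist",x,y,z=A[2],m=m)[:2]*1000 for y,x in pts[::3]],np.float32);r=cv2.minAreaRect(w)
print(st[i],r,"tool",(R.T@(np.array([*r[0],0])/1000-P)).round(4))
# tape the jig pin
for n,z in (("pin_tip",.046),):
    for r in bot.pinpoint(n,"wrist")[:2]: print(n,r["score"],r["at"],px2w("wrist",*r["at"],z=z,m=m))
cv2.imwrite("pics/w5.png",p)
```

```text
[0.4926006  0.23791249 0.30192814] [[-0.915, -0.403, 0.001], [-0.403, 0.915, 0.0], [-0.001, 0.0, -1.0]] [ 0.3764381  -0.29671655 -3.57349004]
plate top z,slopes [0.03428173 0.01364409 0.1170124 ]
[  197   159   171   146 14923] ((480.5103759765625, 232.32138061523438), (88.00627899169922, 88.73109436035156), 23.734655380249023) tool [ 1.360e-02 -3.000e-04  3.019e-01]
pin_tip 0.75 [16.2, 128.2] [0.50821999 0.03353096 0.046     ]
```

View pics/w5.png

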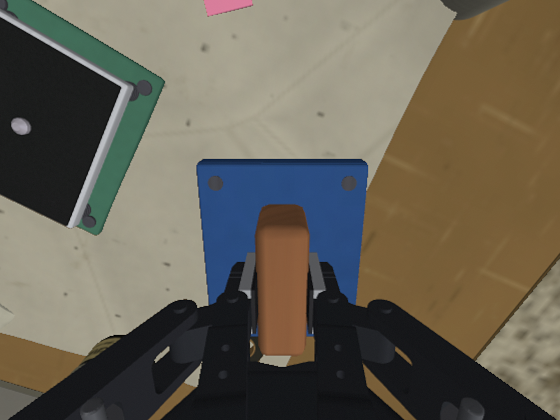

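Run:
```python
from h import *
o,P,R=tool();m=bot.camera_model("wrist")
p,d=bot.read_camera("wrist")
K,Rc,t=map(np.array,(m["intrinsics"],m["R"],m["t"]));print("cam tool",(R.T@(-Rc.T@t-P)).round(3),"axis",(R.T@Rc.T[:,2]).round(3))
for u,v in ((205,175),(235,175),(282,175),(330,175),(358,175),(220,230),(240,230),(330,230),(345,230),(220,290),(350,290),(282,230),(282,280),(282,330)):
    X=px2w("wrist",u,v,d=np.median(d[v-2:v+3,u-2:u+3]),m=m);print(u,v,(R.T@(X-P)).round(4))
```

```text
cam tool [ 0.083 -0.     0.032] axis [-0.317  0.     0.948]
205 175 [ 0.0492 -0.0404  0.1844]
235 175 [ 0.0492 -0.0248  0.1843]
282 175 [ 0.0492 -0.0003  0.1845]
330 175 [0.0491 0.0247 0.1847]
358 175 [0.0492 0.0393 0.1845]
220 230 [ 0.0182 -0.0346  0.1845]
240 230 [ 0.0182 -0.0236  0.1846]
330 230 [0.0182 0.0262 0.1844]
345 230 [0.0182 0.0346 0.1846]
220 290 [-0.0204 -0.0372  0.1846]
350 290 [-0.0204  0.0401  0.1845]
282 230 [ 0.0333 -0.0003  0.1485]
282 280 [ 0.0103 -0.0003  0.1465]
282 330 [-0.0166 -0.0003  0.1465]
```

Platen is level: underside 203.5 mm ahead of the TCP, bore close to the tool axis. Next I square it to the jig (+30.8°) and go over the pin with about 20 mm offset.

```bash
python3 -m pendant '[[0,0,0,0,7.1],[0,0,0,0,7.1],[0,0,0,0,7.1],[0,0,0,0,7.1],[0,0,0,0,2.4],[0,-0.0036,-0.0335,0,0],[0,-0.0036,-0.0335,0,0],[0,-0.0036,-0.0335,0,0],[0,-0.0036,-0.0335,0,0],[0,-0.0036,-0.0335,0,0],[0,-0.0036,-0.0335,0,0],[0,0,0,0,0]]'; python3 -m pendant '[[0,0,0,0.02,0],[0,0,0,0.01,0],[0,0,0,0,0],[0,0,0,0,0],[0,0,0,0,0]]'
python3 - <<'E'
from h import *
o,P,R=tool();m=bot.camera_model("wrist")
p,d=bot.read_camera("wrist");print(P.round(4),R.round(4).tolist(),o["contact_force"])
cv2.imwrite("pics/w6.png",p)
X=np.array([.508,.0333,P[2]]);print("pin in tool",R.T@(X-P))
s,_=bot.read_camera("side");cv2.imwrite("pics/s6.png",np.hstack([p[:,140:440],cv2.resize(s[150:290,190:350],(480,420))]))
E
```

```text
t: 11.47
eef_pos: [0.4885, 0.0285, 0.3003]
tool_rot: [-0.002, 0.066, 0.998, -0.002]
contact_force: [-0.5, -0.9, -3.5]
gripper_width: 0.263
grasp_force: 89.0
t: 11.88
eef_pos: [0.4897, 0.0365, 0.2716]
tool_rot: [-0.0, 0.061, 0.998, -0.0]
contact_force: [0.3, -0.2, -2.7]
gripper_width: 0.269
grasp_force: 89.0
[0.4897 0.0365 0.2716] [[-0.9926, 0.1214, -0.0007], [0.1214, 0.9926, -0.0001], [0.0007, -0.0002, -1.0]] [ 0.31221717 -0.22838448 -2.74891882]
pin in tool [-1.85546128e-02 -9.28805231e-04 -1.25676098e-05]
```

View pics/s6.png

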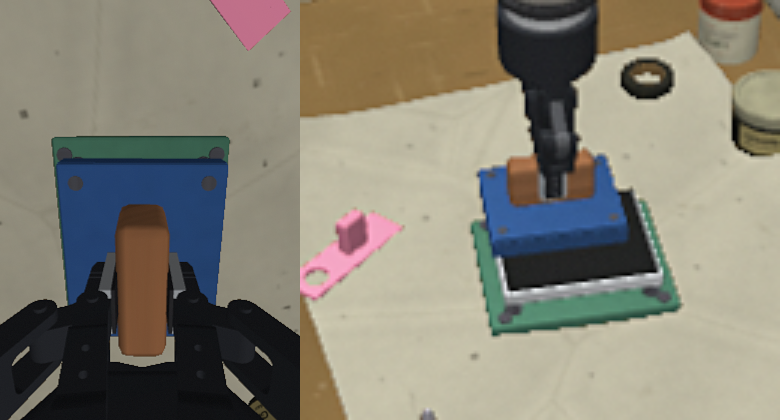

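The platen is square to the jig: its far edge in the wrist crop (55–228,160) is parallel to the jig edge. The pin is about 19.5 mm from the bore, along the tool's −x. I'll lower to light contact.

```bash
python3 -m pendant '[[0,0,-0.0006,0.009,0],[0,0,0,0.008,0],[0,0,0,0.002,0],[0,0,0,0,0],[0,0,0,0,0]]'; python3 -m pendant '[[0,0,0,0.001,0],[0,0,0,0.001,0],[0,0,0,0,0]]';  python3 -m pendant '[[0,0,0,0.001,0],[0,0,0,0,0]]'
```

```text
t: 12.4
eef_pos: [0.4894, 0.0353, 0.2524]
tool_rot: [-0.0, 0.061, 0.998, -0.0]
contact_force: [0.6, -0.1, -2.9]
gripper_width: 0.264
grasp_force: 89.1
t: 12.65
eef_pos: [0.4896, 0.0353, 0.2507]
tool_rot: [0.0, 0.061, 0.998, 0.0]
contact_force: [0.5, 0.6, -2.7]
gripper_width: 0.263
grasp_force: 89.1
t: 12.82
eef_pos: [0.4895, 0.0353, 0.2497]
tool_rot: [0.0, 0.061, 0.998, 0.0]
contact_force: [-0.3, -0.8, -3.7]
gripper_width: 0.269
grasp_force: 89.1
```

```bash
for i in 1; do python3 -m pendant '[[0,0,0,0.001,0],[0,0,0,0,0],[0,0,0,0,0]]'; done;  python3 -m pendant '[[0,0,0,0.0005,0],[0,0,0,0,0],[0,0,0,0,0]]'
```

```text
t: 13.07
eef_pos: [0.4896, 0.0353, 0.2488]
tool_rot: [0.0, 0.061, 0.998, 0.0]
contact_force: [0.9, 0.2, -2.4]
gripper_width: 0.268
grasp_force: 89.5
t: 13.32
eef_pos: [0.4897, 0.0353, 0.2486]
tool_rot: [0.0, 0.061, 0.998, 0.0]
contact_force: [-1.2, -0.1, 5.0]
gripper_width: 0.267
grasp_force: 90.3
```

```bash
python3 -m pendant '[[0,0,0,-0.0002,0],[0,-0.002,0,0,0],[0,-0.002,0,0,0],[0,-0.002,0,0,0],[0,-0.002,0,0,0],[0,0,0,0,0]]'; python3 -m pendant '[[0,-0.002,0,0,0],[0,-0.002,0,0,0],[0,-0.001,0,0,0],[0,0,0,0,0]]'
```

```text
t: 13.82
eef_pos: [0.4959, 0.0346, 0.2486]
tool_rot: [-0.002, 0.061, 0.998, -0.0]
contact_force: [-5.8, 0.4, 8.5]
gripper_width: 0.265
grasp_force: 90.8
t: 14.15
eef_pos: [0.5002, 0.0341, 0.2484]
tool_rot: [-0.004, 0.061, 0.998, -0.0]
contact_force: [-10.3, 1.3, 14.8]
gripper_width: 0.265
grasp_force: 91.9
```

```bash
python3 -m pendant '[[0,0,0,-0.0005,0],[0,0,0,0,0]]'; python3 -m pendant '[[0,-0.0015,0,-0.0001,0],[0,-0.0015,0,0,0],[0,0,0,0,0]]'
```

```text
t: 14.32
eef_pos: [0.502, 0.0338, 0.2487]
tool_rot: [-0.0, 0.061, 0.998, -0.0]
contact_force: [-1.0, -0.5, -2.0]
gripper_width: 0.262
grasp_force: 89.6
t: 14.57
eef_pos: [0.506, 0.0333, 0.2488]
tool_rot: [0.0, 0.061, 0.998, -0.0]
contact_force: [0.8, 0.1, -2.4]
gripper_width: 0.264
grasp_force: 89.5
```

```bash
python3 -m pendant '[[0,0,0,0.0004,0],[0,-0.0005,0,0.0003,0],[0,0,0,0,0]]'; python3 -m pendant '[[0,-0.0005,0,0.0002,0],[0,-0.0005,0,0,0],[0,0,0,0,0]]'
```

```text
t: 14.82
eef_pos: [0.506, 0.0333, 0.2481]
tool_rot: [-0.0, 0.061, 0.998, -0.0]
contact_force: [0.2, 0.3, -3.1]
gripper_width: 0.264
grasp_force: 89.5
t: 15.07
eef_pos: [0.507, 0.0332, 0.2481]
tool_rot: [0.0, 0.061, 0.998, 0.0]
contact_force: [0.1, 1.3, -2.4]
gripper_width: 0.26
grasp_force: 89.5
```

The contact force is gone below the resting height, so the bore is over the tip. I'll centre it and lower.

```bash
python3 -m pendant '[[0,-0.001,0,0.0005,0],[0,0,0,0.0005,0],[0,0,0,0.0005,0],[0,0,0,0,0]]'; python3 -m pendant '[[0,0,0,0.001,0],[0,0,0,0.001,0],[0,0,0,0,0],[0,0,0,0,0]]'
```

```text
t: 15.4
eef_pos: [0.5078, 0.0331, 0.2464]
tool_rot: [-0.0, 0.061, 0.998, -0.0]
contact_force: [1.0, -0.4, -2.4]
gripper_width: 0.266
grasp_force: 89.5
t: 15.73
eef_pos: [0.5079, 0.0331, 0.2445]
tool_rot: [-0.0, 0.061, 0.998, -0.0]
contact_force: [0.3, 0.1, -2.6]
gripper_width: 0.267
grasp_force: 89.4
```

```bash
python3 -m pendant '[[0,0,0,0.001,0],[0,0,0,0.001,0],[0,0,0,0,0],[0,0,0,0,0]]'; python3 -m pendant '[[0,0,0,0.001,0],[0,0,0,0.001,0],[0,0,0,0,0],[0,0,0,0,0]]';python3 -m pendant '[[0,0,0,0.001,0],[0,0,0,0.001,0],[0,0,0,0,0],[0,0,0,0,0]]'
```

```text
t: 16.07
eef_pos: [0.508, 0.0331, 0.2428]
tool_rot: [0.0, 0.061, 0.998, 0.0]
contact_force: [-1.8, 0.5, 0.8]
gripper_width: 0.261
grasp_force: 89.7
t: 16.4
eef_pos: [0.508, 0.0331, 0.241]
tool_rot: [0.0, 0.061, 0.998, 0.0]
contact_force: [-3.5, -0.3, 5.4]
gripper_width: 0.264
grasp_force: 90.3
t: 16.73
eef_pos: [0.508, 0.0331, 0.2392]
tool_rot: [0.0, 0.061, 0.998, 0.0]
contact_force: [-3.8, 0.2, 8.1]
gripper_width: 0.261
grasp_force: 90.7
```

```bash
python3 -m pendant '[[0,0.0005,0,0.001,0],[0,0.0003,0,0.001,0],[0,0,0,0,0],[0,0,0,0,0]]'; python3 -m pendant '[[0,0,0,0.0006,0],[0,0,0,0.0003,0],[0,0,0,0,0],[0,0,0,0,0]]'
```

```text
t: 17.07
eef_pos: [0.5077, 0.0331, 0.2376]
tool_rot: [0.001, 0.061, 0.998, 0.0]
contact_force: [-2.3, -0.0, 11.5]
gripper_width: 0.262
grasp_force: 91.1
t: 17.4
eef_pos: [0.5077, 0.0331, 0.2368]
tool_rot: [0.001, 0.061, 0.998, 0.0]
contact_force: [-3.3, -0.8, 12.2]
gripper_width: 0.268
grasp_force: 91.3
```

```bash
python3 -m pendant '[[0,0,0,0.0005,0],[0,0,0,0.0003,0],[0,0,0,0,0],[0,0,0,0,0]]'; python3 -m pendant '[[0,0,0,0.0003,0],[0,0,0,0,0],[0,0,0,0,0]]'
```

```text
t: 17.73
eef_pos: [0.5078, 0.033, 0.2367]
tool_rot: [0.001, 0.061, 0.998, 0.0]
contact_force: [-5.3, -0.6, 21.5]
gripper_width: 0.261
grasp_force: 92.6
t: 17.98
eef_pos: [0.5078, 0.033, 0.2367]
tool_rot: [0.001, 0.061, 0.998, 0.0]
contact_force: [-5.9, -0.9, 24.0]
gripper_width: 0.267
grasp_force: 93.1
```

The bed is on its stop: z is unchanged while the force rises to 24 N. One last check picture.

Run:
```python
from h import *
s,_=bot.read_camera("side");cv2.imwrite("pics/end.png",cv2.resize(s[150:380,180:430],(650,598)))
```

```text
(no output)
```

View pics/end.png

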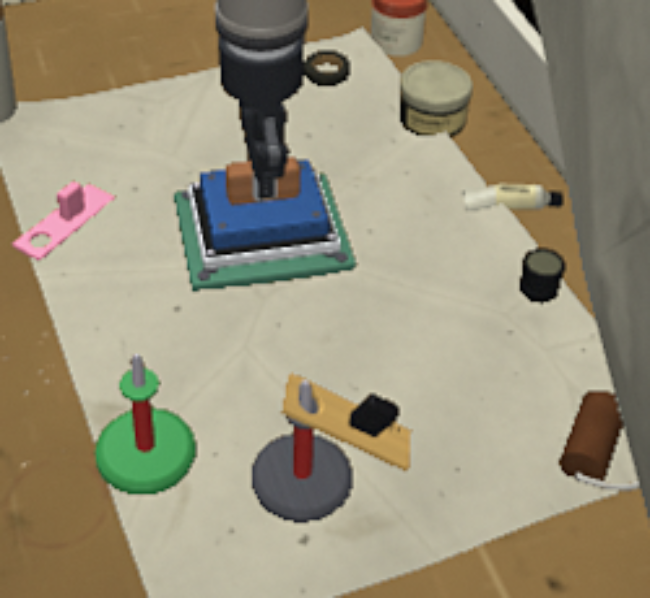

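The platen is seated and pressed at (265,205), the gauge hangs on the dark-foot stand at (305,400), and the bystanders are in place.

```bash
python3 -c "
from station import bot
print(bot.hand_in())"
```

```text
the job is handed in; nothing more can be done
None
```

The job is handed in at about 18 s of the 54 s allowed: the brass gauge hangs on the red-post, dark-foot stand, and the platen is seated over the pin and held with the bed on its stop at about 24 N. The hand-in returned no verdict, and the slide along the pin briefly reached about 18 N before I eased it off.

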